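# Load two casts into the curing box and click its knob on

### The arm

A 6-joint arm with a two-finger parallel gripper is mounted at the origin on the work surface. World frame = base frame: x ahead of the robot, y to its left, z up, the work surface at z = 0. Lengths are in m, angles in rad, forces in N, time in s.
With the tool pointing down it reaches from about 0.275 to 0.75 m from the base axis. Payload 10.2 kg.
Tool frame: the origin (TCP) lies where the fingers leave the gripper's body, on its centre line; the fingertips stand 73 mm ahead of it and the grasp point (between the pads) lies 54 mm ahead of it (env.tcp_to_grasp is the distance from the TCP to the grasp point, in m); z points along the fingers, y is the direction in which the jaws open and shut (so a half turn about z gives the same grasp; the last joint's range is limited). The gripper opens to 85 mm and grips with 20 to 120 N. Pads are 22 mm wide; open, the fingers measure 114 mm over their backs; the gripper's body (76 mm by 85 mm) begins 54 mm behind the grasp point. The pads swing forward as they close: fully open they stand 13 mm farther back than shut.
Start: joints at [1.061, 0.313, 1.498, -0, 1.331, -0.223], TCP at [0.149, 0.504, 0.304] pointing down, gripper open.
Joint ranges: [-2.94, 2.94], [-0.97, 2.17], [0.19, 2.56], [-1.23, 4.37], [0.02, 3.11], [-2.88, 2.88]. Speed limits (rad/s): [2.39, 2.39, 3.01, 3.14, 3.14, 3.14].

### API

Orientations are given as [roll, pitch, yaw] about the fixed x, y, z axes, in that order (R = Rz(yaw) Ry(pitch) Rx(roll)).
In Python, from cell import env gives the robot as it stands.
- The arm moves only by the shell command python3 -m jog 'ROWS' [FORCE]. ROWS is JSON, a list of rows, each an object of numbers: "dx", "dy", "dz": the shift along the tool's x, y, z in units of 60 mm (1.0 is 60 mm); "rx", "ry", "rz": the turn, a rotation vector about the tool's x, y, z in units of 6 degrees (1.0 is 6 degrees); "gripper": the opening in per cent of the stroke, from 0 (shut) to 100 (fully open). In form: [{"dx": .., "dy": .., "dz": .., "rx": .., "ry": .., "rz": .., "gripper": ..}, ...]. A call has 1 to 10 rows; each row shifts and turns the commanded pose from where the row before left it, along the tool's axes as they then stand; what a row does not reach is not made up. A row lasts 1/8 s, in which the tool goes at most 62.5 mm and 10.7 degrees, less where a joint would pass 70% of its speed; a pose out of reach is approached as far as the arm can. A call is refused whole if a number of a shift passes 1 or a number of a turn 1, either way. A call with a gripper value outside its range is refused whole. The fingers move at their own pace and stop on an object; FORCE is the grip in N (left out, the last holds). Time passes only in rows, so rows that do not move let the fingers close. It gives the time, the measured TCP pose, the force and the opening at its end, in the units of the state.
- env.get_obs(): the state, without advancing time (a new reading comes with each control period).
- env.get_image(name): name is "scene" or "top" or "wrist"; returns (picture, depth): 420x560x3 uint8, red, green, blue; 420x560 float32, m along the optical axis (not along the pixel's ray), 0 where there is no reading.
- env.get_calibration(name): a dict with "intrinsics" (3x3 intrinsics, pixels), "eye" and "orientation" of the camera in the world. Camera axes: x right, y down, z forward; pixel columns grow to the right and rows downward; lengths in m; the calibration is good to about 2 mm. A picture is of the moment at which its call begins: read the wrist's pose just before it. get_calibration takes no time and is no camera call; for the wrist camera it gives the pose at the moment of the call.
- env.job_done(): hands the job in, once; it reports no verdict.
The state is a dict: "t": time; "joint_positions": joint angles; "joint_vel": joint speeds; "joint_efforts": joint torques, N m; "position": TCP position; "eef_rot": TCP orientation; "force": force on the tool from outside, world axes, zero at the start; "moment": the same for the moment, N m; "finger_gap": opening from 0.0 (shut) to 1.0 (fully open).
Only numpy, scipy, OpenCV 4.12 (cv2) and the standard library are available. Lean on these libraries where they do the work, as an engineer would, in place of code of your own. Each camera call takes 0.05 s, during which the arm holds its last target. There are 200 camera calls.

### The job

Stand the rectangular plaster plinth and the small round plaster finial upright in the curing box, one in each bay, setting them down on the bay floor rather than dropping them. Then turn the box's knob clockwise until it clicks past its detent and rests at the end of its travel. Leave the jars, brush, statuette and pot where they are.

Things in the scene. Friction and masses are not known exactly. Their poses are not given: they have to be found in the camera images.
- curer: fixed grey metal curing box, 60 mm high. Origin on the table under the wall between its two bays; x points to the lamp housing behind (x 38 to 113 mm), y along the row of bays to the knob. Open-topped bays 76 (x) by 90 mm (y) inside, centred at y -47.5 and +47.5; floor at z 6 mm, walls 5 mm thick, as high as the box. The knob stands on a solid block, y 92.5 to 180 mm, same height
- bay_left (a point): centre of the floor of the bay next to the knob, 6 mm above the table; axes as the box
- bay_right (a point): centre of the floor of the bay farther from the knob, 6 mm above the table; axes as the box. Either piece may go in either bay; hold it high, 30 mm or more above its underside, so that the hand clears the bay walls
- knob_grip (a point): on the knob's upright axis (x 0, y 136 mm of the box), 96 mm above the table. The knob is a grip bar 44 mm long, 14 mm thick, its top 108 mm and its foot 74 mm above the table, on a disc of 44 mm diameter. This point's x axis lies along the bar. It is a long turn for one grasp: turn about half way, let go, take the bar again with the hand turned back, turn on
- knob (a joint): knob angle, rad, growing clockwise from above. 0: bar along the box's x, white pointer line to -x; starts at 0 to 0.3. To about 1.8 only light friction (0.03 N m); it stays where left. Then a sprung detent resists with up to 0.5 N m; let go well before the click it turns back to about 1.8. The click is at 2.1: past it the knob snaps on by itself to its stop (2.36 to 2.4) and stays.
- plinth: rectangular plaster plinth, 62 (x) by 30 (y) by 45 mm high, about 0.11 kg. Origin at the centre of its underside, z up. It starts in the rack with its long faces covered: take it by its ends. A bay has no room for fingers at its ends, only beside the long faces: put it down between (on the mat), take it again across its 30 mm and stand it with its length along the box's x
- rack: fixed wooden drying rack: base 50 (x) by 52 mm (y), 4 mm thick, and two upright cheeks along x, 8 mm thick, 54 mm high, 36 mm apart. The plinth stands between them on the base, its x along the rack's x, its ends about 6 mm beyond the rack. Origin on the table under its centre
- finial: round plaster finial, 62 mm high, about 0.05 kg: a plain cylinder of 36 mm diameter for the lowest 38 mm, a thin neck and a small pointed bud above. Origin at the centre of its underside, z up. It starts standing on the drying board among two paint jars
- board: fixed plywood drying board, 200 mm (x) by 210 mm (y), 8 mm thick; origin on the table under its centre
- mat: fixed flat silicone mat, 150 mm (x) by 170 mm (y), 3 mm thick, bare: room to put things down. Origin on the table under its centre
- jar_wide: closed white paint jar, 42 mm across, 45 mm high, on the board; to be left alone. Origin at the centre of its underside
- jar_tall: closed paint jar, 34 mm across, 60 mm high, on the board; to be left alone. Origin at the centre of its underside
- jar_far: closed amber glass jar, 42 mm across, 50 mm high, on the table; to be left alone. Origin at the centre of its underside
- brush: paint brush lying between the rack and the mat; to be left alone
- statuette: terracotta figure, 161 mm high, 68 mm across its foot; to be left alone. Origin at the centre of its underside
- pot: open terracotta pot, 110 mm across, 75 mm high; to be left alone. Origin at the centre of its underside
Things that resemble listed ones, but are neither listed nor needed, are in the scene too. What is shaped like the finial but purple is not meant.

How it is judged:
On the way, in this order (a step that is already met when the one before it is completed fails the run):
1. both casts stand in the bays, one in each, let go (((horizontal distance between plinth and bay_left below 0.032 m and z of plinth in the frame of bay_left between -0.006 and 0.006 m and angle between each of plinth, finial's own z axis and vertical below 0.12 rad and horizontal distance between finial and bay_right below 0.032 m and z of finial in the frame of bay_right between -0.006 and 0.006 m) or (horizontal distance between plinth and bay_right below 0.032 m and z of plinth in the frame of bay_right between -0.006 and 0.006 m and angle between each of plinth, finial's own z axis and vertical below 0.12 rad and horizontal distance between finial and bay_left below 0.032 m and z of finial in the frame of bay_left between -0.006 and 0.006 m)) and linear speed of each of plinth, finial below 0.03 m/s and contact force between the fingers and plinth below 0.1 N and contact force between the fingers and finial below 0.1 N), for 0.2 s.
2. the knob is turned past its click (value of joint knob above 2.2 rad), for 0.1 s.
At the end, for the whole second after the job is handed in: The plinth and the finial stand upright (within 0.12 rad), at rest and let go, on the floors of the two bays, one in each (underside within 6 mm of the bay floor's height, centre within 32 mm of the bay's centre), and the knob is at rest past its click at the end of its travel (above 2.25 rad) (all of step 1 and value of joint knob above 2.25 rad and velocity of joint knob below 0.1 rad/s); the robot touches nothing.
It fails at once if a cast is dropped into the box (let go and falling faster than 0.4 m/s between the bay walls) ((z of plinth in the frame of curer below 0.056 m and x of plinth in the frame of curer between -0.04 and 0.04 m and y of plinth in the frame of curer between -0.1 and 0.1 m and linear speed of plinth above 0.4 m/s and contact force between the fingers and plinth below 0.1 N) or (z of finial in the frame of curer below 0.056 m and x of finial in the frame of curer between -0.04 and 0.04 m and y of finial in the frame of curer between -0.1 and 0.1 m and linear speed of finial above 0.4 m/s and contact force between the fingers and finial below 0.1 N)).
It fails at once if the knob is turned past its click before both casts are in (value of joint knob above 2.1 rad and not ((horizontal distance between plinth and bay_left below 0.04 m and horizontal distance between finial and bay_right below 0.04 m) or (horizontal distance between plinth and bay_right below 0.04 m and horizontal distance between finial and bay_left below 0.04 m))).
It fails at once if a jar, the brush, the statuette or the pot is moved by more than 30 mm (distance of any of jar_wide, jar_tall, jar_far, brush, statuette, pot from where it was at the start of the episode above 0.03 m).
It also fails if it takes over 72 s, if anything falls off the work surface, if the arm or the gripper's body presses on something with over 40 N, if the wrist force passes 120 N, or if a joint passes its speed limit or range.

## Working session

There is one attempt and no reset: what is moved stays moved. The work goes in short steps, Python scripts to look and compute and a shell command to move; the robot and the scene stay as the last step left them, time stands still between calls to the robot, and variables do not carry over. Pictures are saved under pics/ and viewed, about 8 in all and at most 12, crops included, and the job is handed in when it is done.

```bash
ls; mkdir -p pics; cat > h.py <<'E'
import numpy as np, cv2
from cell import env
from scipy.spatial.transform import Rotation as R
def cal(n):
    c=env.get_calibration(n); o=np.array(c["orientation"],float)
    Rm=o if o.shape==(3,3) else R.from_euler('xyz',o).as_matrix()
    return np.array(c["intrinsics"]),np.array(c["eye"]),Rm
def ray(c,u,v,z):
    K,e,Rm=c; d=Rm@np.linalg.inv(K)@np.array([u,v,1.]); return e+d*(z-e[2])/d[2]
def cloud(c,D):
    K,e,Rm=c; v,u=np.mgrid[:D.shape[0],:D.shape[1]]
    P=np.stack([(u-K[0,2])/K[0,0]*D,(v-K[1,2])/K[1,1]*D,D],-1); return P@Rm.T+e
def proj(c,p):
    K,e,Rm=c; q=K@(Rm.T@(np.array(p)-e)); return q[:2]/q[2]
def save(n,img): cv2.imwrite(f'pics/{n}.png',cv2.cvtColor(img,cv2.COLOR_RGB2BGR))
E
python3 - <<'E'
from h import *
print(env.get_obs())
for n in("top","scene","wrist"):
    c=env.get_calibration(n);print(n,c)
    im,D=env.get_image(n);np.savez(f'{n}0.npz',im=im,D=D);save(n+'0',im)
E
```

```text
pics
{'t': 0.0, 'joint_positions': array([ 1.06060010e+00,  3.13435867e-01,  1.49844096e+00, -9.77915752e-06,
        1.33099302e+00, -2.23383582e-01]), 'joint_vel': array([-1.79561235e-03,  9.02689547e-04,  6.16479533e-04,  1.06991113e-03,
       -1.71187070e-04,  3.10765884e-05]), 'joint_efforts': array([ 1.62280423e-03, -4.12268507e+01, -2.59744066e+01, -7.52445385e-05,
        4.12470661e-03, -1.69012333e-05]), 'position': array([0.14844211, 0.50340296, 0.30334079]), 'eef_rot': array([-3.14034509e+00, -2.73676219e-04,  2.85478217e+00]), 'force': array([-0.43246782,  0.26502879,  0.05793192]), 'moment': array([ 0.0231834 ,  0.02749169, -0.01667134]), 'finger_gap': 1.001210261562139}
top {'intrinsics': array([[465.292178  ,   0.        , 282.24042878],
       [  0.        , 465.292178  , 209.33701005],
       [  0.        ,   0.        ,   1.        ]]), 'eye': array([0.38089161, 0.03485337, 1.2402438 ]), 'orientation': array([-3.06084395, -0.01182345, -1.54712125])}
scene {'intrinsics': array([[526.13907214,   0.        , 289.11287165],
       [  0.        , 526.13907214, 204.01914774],
       [  0.        ,   0.        ,   1.        ]]), 'eye': array([1.49452481, 0.67732566, 0.9050611 ]), 'orientation': array([-2.15974008e+00, -2.50799078e-04,  2.12021318e+00])}
wrist {'intrinsics': array([[371.45650852,   0.        , 280.22295404],
       [  0.        , 371.45650852, 211.50859383],
       [  0.        ,   0.        ,   1.        ]]), 'eye': array([0.07531694, 0.52621837, 0.37440702]), 'orientation': array([2.83991467e+00, 1.93877954e-03, 1.28313202e+00])}
```

View pics/top0.png

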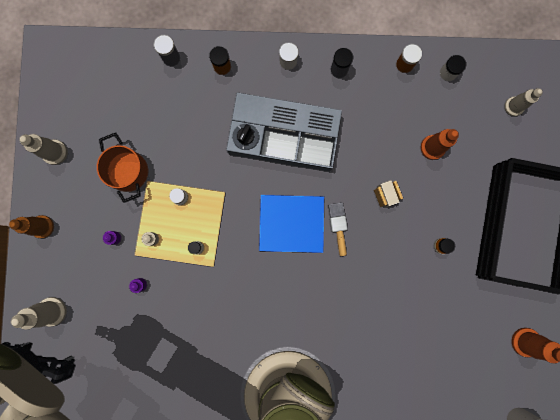

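View pics/scene0.png

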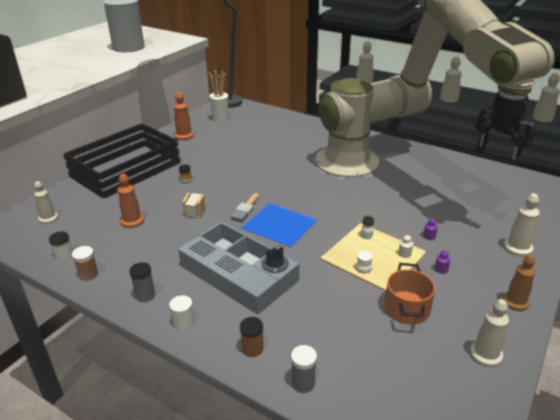

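The top view shows the board at about (180,222) with a cream finial at (149,240), jar_wide at (178,197) and jar_tall at (195,248). The mat is at (292,223), the rack with the plinth at (389,193), and the box at (285,133) with its knob at (245,134). Finial candidates are the cream one at (149,240) and purple ones at (112,238) and (137,285). The cream one on the board between the jars fits; I'll confirm it in a crop.

```bash
python3 - <<'E'
from h import *
d=np.load('top0.npz');im,D=d['im'],d['D'];c=cal('top');P=cloud(c,D)
print('table z',np.median(P[300:320,400:440,2]))
hsv=cv2.cvtColor(im,cv2.COLOR_RGB2HSV)
def rect(m,z,name):
    m=cv2.morphologyEx(m.astype(np.uint8),cv2.MORPH_OPEN,np.ones((2,2)))
    cs=cv2.findContours(m,0,2)[0];k=max(cs,key=cv2.contourArea)
    pts=np.array([ray(c,u,v,z)[:2] for u,v in k[:,0]],np.float32)
    r=cv2.minAreaRect(pts*1000);print(name,np.round(r[0],1),np.round(r[1],1),round(r[2],1),'px',k[:,0].mean(0).round())
win=lambda u0,u1,v0,v1:np.pad(np.ones((v1-v0,u1-u0),bool),((v0,420-v1),(u0,560-u1)))
z=P[...,2]
rect((abs(z-.06)<.008)&win(220,350,85,180),.06,'box top60')
rect(((hsv[...,0]>100)&(hsv[...,0]<130)&(hsv[...,1]>150))&win(240,340,180,260),.003,'mat')
rect((z>.025)&win(370,410,170,215),.054,'rack')
rect((hsv[...,0]>18)&(hsv[...,0]<35)&(hsv[...,1]>70)&win(125,235,170,280),.008,'board')
rect((z>.085)&win(225,265,110,160),.108,'knob')
for n,w in(('fin',win(138,160,230,252)),('jw',win(165,192,184,206)),('jt',win(183,207,236,258)),('amber',win(430,460,230,260)),('stat',win(415,465,120,165)),('pot',win(95,150,140,190))):
    for lo,hi in((.012,.04),(.04,.2)):
        q=P[w&(z>lo)&(z<hi)]
        if len(q)>3: print(n,lo,len(q),q.mean(0).round(3),q.min(0).round(3),q.max(0).round(3))
a=cv2.resize(im[180:295,95:235],None,fx=4,fy=4,interpolation=3);b=cv2.resize(im[165,0:1] if 0 else im[165:280,370:410],None,fx=4,fy=4,interpolation=3)
s=np.load('scene0.npz')['im'];s1=cv2.resize(s[205:285,385:455],(0,0),fx=1,fy=1)
save('crop1',np.hstack([a,b]))
E
```

```text
table z 0.00142496554962257
box top60 [679.1  20.7] [277.  157.1] 81.7 px [284. 132.]
mat [442.3  -5.6] [169.9 149.9] 90.0 px [289. 229.]
rack [ 523.2 -253. ] [61.  59.1] 19.8 px [390. 194.]
board [435.6 290.4] [209.5 199.7] 83.2 px [176. 220.]
knob [656.6 118.5] [16.7 47.1] 65.5 px [246. 133.]
fin 0.012 57 [0.39  0.357 0.021] [0.362 0.343 0.012] [0.418 0.4   0.039]
fin 0.04 161 [0.394 0.36  0.054] [0.378 0.345 0.04 ] [0.412 0.38  0.073]
jw 0.012 79 [0.505 0.286 0.021] [0.485 0.265 0.012] [0.536 0.335 0.04 ]
jw 0.04 179 [0.506 0.293 0.053] [0.488 0.275 0.04 ] [0.525 0.311 0.06 ]
jt 0.012 53 [0.374 0.241 0.025] [0.349 0.223 0.012] [0.405 0.28  0.04 ]
jt 0.04 143 [0.375 0.241 0.066] [0.361 0.226 0.041] [0.391 0.258 0.076]
amber 0.012 78 [ 0.395 -0.389  0.024] [ 0.375 -0.408  0.013] [ 0.415 -0.381  0.04 ]
amber 0.04 185 [ 0.395 -0.4    0.051] [ 0.378 -0.419  0.04 ] [ 0.412 -0.382  0.057]
stat 0.012 179 [ 0.651 -0.364  0.02 ] [ 0.625 -0.405  0.012] [ 0.691 -0.346  0.039]
stat 0.04 555 [ 0.653 -0.37   0.107] [ 0.633 -0.4    0.04 ] [ 0.682 -0.353  0.166]
pot 0.012 292 [0.578 0.445 0.026] [0.521 0.377 0.012] [0.625 0.491 0.04 ]
pot 0.04 688 [0.578 0.443 0.064] [0.518 0.383 0.04 ] [0.643 0.495 0.082]
```

View pics/crop1.png

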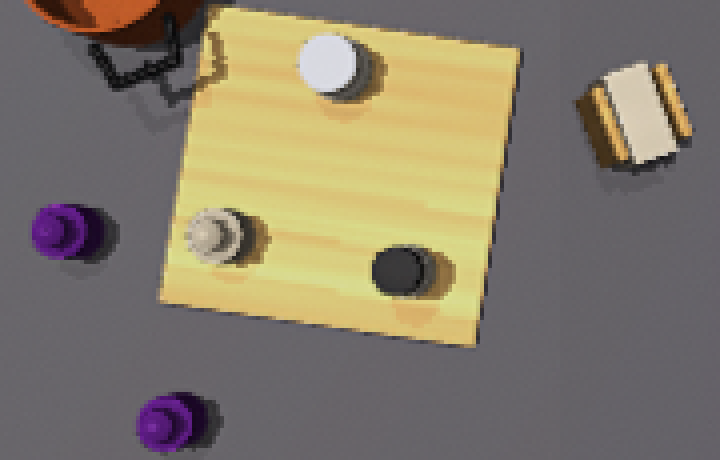

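The crop confirms it: the cream finial on the board is the one meant, the two purple ones are off the board, and the cream plinth is between the wooden cheeks. Moving above the finial for a close look.

```bash
python3 -m jog '[{"dx":-0.57,"dy":-0.14,"dz":0.15},{"dx":-0.57,"dy":-0.14,"dz":0.15},{"dx":-0.57,"dy":-0.14,"dz":0.15},{"dx":-0.57,"dy":-0.14,"dz":0.15},{"dx":-0.57,"dy":-0.14,"dz":0.15},{"dx":-0.57,"dy":-0.14,"dz":0.15},{"dx":-0.57,"dy":-0.14,"dz":0.15,"rz":-0.67},{"dx":-0.57,"dy":-0.14,"dz":0.15,"rz":-0.67},{},{}]' 30
cat > look.py <<'E'
from h import *
import sys
n=sys.argv[1]; c=cal('wrist'); o=env.get_obs(); im,D=env.get_image('wrist'); save(n,im)
np.savez(n+'.npz',im=im,D=D,K=c[0],e=c[1],R=c[2],pos=o['position'],rot=o['eef_rot'])
print(o['t'],o['position'].round(4),o['eef_rot'].round(3),c[1].round(4))
E
cat >> h.py <<'E'
def load(n):
    d=np.load(n+'.npz'); c=(d['K'],d['e'],d['R']); return d['im'],d['D'],c,cloud(c,d['D'])
def circ(Q):
    A=np.c_[2*Q[:,:2],np.ones(len(Q))];s=np.linalg.lstsq(A,(Q[:,:2]**2).sum(1),rcond=None)[0];return s[:2],np.sqrt(s[2]+s[:2]@s[:2])
def tool(dv):  # world shift -> tool units of 60 mm, now
    return (R.from_euler('xyz',env.get_obs()['eef_rot']).as_matrix().T@np.array(dv)/.06).round(3)
E
python3 look.py w1
python3 - <<'E'
from h import *
im,D,c,P=load('w1'); x,y,z=P[...,0],P[...,1],P[...,2]
near=(np.hypot(x-.393,y-.359)<.035)
for lo,hi in((.014,.022),(.022,.03),(.03,.042),(.05,.08)):
    q=P[near&(z>lo)&(z<hi)]
    if len(q)>10: print(lo,len(q),q.mean(0).round(4),circ(q))
print('shoulder z',np.percentile(z[near],[2,50,90,99.8]).round(4)); print(proj(c,[.393,.359,.046]))
E
```

```text
0.15 [0.1485 0.5034 0.3035] [-3.141 -0.     2.855] [0.0753 0.5262 0.3745]
0.014 92 [0.3786 0.3728 0.0173] (array([0.39250803, 0.36798464]), np.float64(0.016221806229136458))
shoulder z [0.0073 0.0089 0.0131 0.0217]
[218.38146288 423.2699624 ]$[0]: bad value
```

View pics/w1.png

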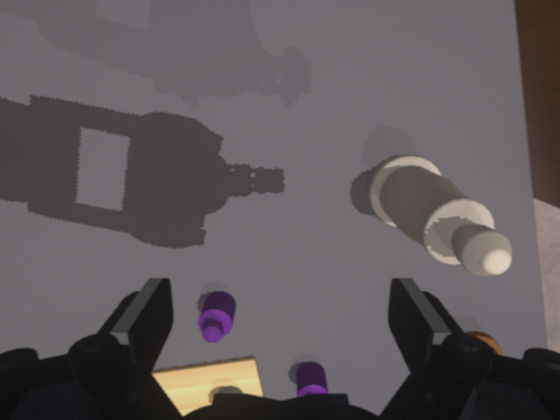

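The wrist picture shows the arm hasn't moved: the row format was refused. I'll give every key in each row.

```bash
python3 -m jog '[{"dx":-0.57,"dy":-0.14,"dz":0.15,"rx":0,"ry":0,"rz":0,"gripper":100},{"dx":-0.57,"dy":-0.14,"dz":0.15,"rx":0,"ry":0,"rz":0,"gripper":100},{"dx":-0.57,"dy":-0.14,"dz":0.15,"rx":0,"ry":0,"rz":0,"gripper":100},{"dx":-0.57,"dy":-0.14,"dz":0.15,"rx":0,"ry":0,"rz":0,"gripper":100},{"dx":-0.57,"dy":-0.14,"dz":0.15,"rx":0,"ry":0,"rz":0,"gripper":100},{"dx":-0.57,"dy":-0.14,"dz":0.15,"rx":0,"ry":0,"rz":0,"gripper":100},{"dx":-0.57,"dy":-0.14,"dz":0.15,"rx":0,"ry":0,"rz":0,"gripper":100},{"dx":-0.57,"dy":-0.14,"dz":0.15,"rx":0,"ry":0,"rz":-0.68,"gripper":100},{"dx":0,"dy":0,"dz":0,"rx":0,"ry":0,"rz":-0.68,"gripper":100},{"dx":0,"dy":0,"dz":0,"rx":0,"ry":0,"rz":0,"gripper":100}]' 30
python3 look.py w2
cat > fin.py <<'E'
from h import *
import sys
im,D,c,P=load(sys.argv[1]); x,y,z=P[...,0],P[...,1],P[...,2]
near=(np.hypot(x-.393,y-.359)<.035)
for lo,hi in((.014,.022),(.022,.03),(.03,.042),(.042,.05),(.05,.09)):
    q=P[near&(z>lo)&(z<hi)]
    if len(q)>10: print(lo,len(q),q.mean(0).round(4),q.min(0).round(4),q.max(0).round(4),circ(q))
print(proj(c,[.393,.359,.046]),'D0',(D==0).mean())
E
python3 fin.py w2
```

```text
t: 1.45
position: [0.392, 0.3615, 0.2317]
eef_rot: [-3.141, -0.0, 2.996]
force: [0.5, -0.0, 0.4]
finger_gap: 0.997
1.45 [0.392  0.3615 0.2317] [-3.141 -0.     2.996] [0.3166 0.3738 0.3027]
0.014 86 [0.3795 0.3685 0.0177] [0.3763 0.3507 0.014 ] [0.3888 0.3844 0.022 ] (array([0.39433446, 0.36765374]), np.float64(0.017764218242455103))
0.022 96 [0.3794 0.3688 0.0262] [0.3763 0.3509 0.0223] [0.3883 0.3843 0.0299] (array([0.39423647, 0.36767918]), np.float64(0.017702021409892566))
0.03 148 [0.3796 0.3683 0.0363] [0.3762 0.3505 0.03  ] [0.3946 0.3855 0.0418] (array([0.39426887, 0.36763781]), np.float64(0.017729157371213205))
0.042 894 [0.3898 0.3681 0.0478] [0.3761 0.3499 0.042 ] [0.4117 0.3852 0.05  ] (array([0.39419045, 0.36762823]), np.float64(0.01541050123019999))
0.05 971 [0.3911 0.3678 0.0633] [0.3803 0.3544 0.05  ] [0.4038 0.3798 0.0718] (array([0.39243532, 0.36767311]), np.float64(0.007974595829092709))
[275.78833935 208.78399348] D0 0.003966836734693877
```

```bash
python3 -m jog '[{"dx":-0.02,"dy":0.105,"dz":0,"rx":0,"ry":0,"rz":0,"gripper":70},{"dx":0,"dy":0,"dz":0.5,"rx":0,"ry":0,"rz":0,"gripper":70},{"dx":0,"dy":0,"dz":0.5,"rx":0,"ry":0,"rz":0,"gripper":70},{"dx":0,"dy":0,"dz":0.5,"rx":0,"ry":0,"rz":0,"gripper":70},{"dx":0,"dy":0,"dz":0.4,"rx":0,"ry":0,"rz":0,"gripper":70},{"dx":0,"dy":0,"dz":0.3,"rx":0,"ry":0,"rz":0,"gripper":70},{"dx":0,"dy":0,"dz":0.11,"rx":0,"ry":0,"rz":0,"gripper":70},{"dx":0,"dy":0,"dz":0,"rx":0,"ry":0,"rz":0,"gripper":70}]' 30 && python3 -m jog '[{"dx":0,"dy":0,"dz":0,"rx":0,"ry":0,"rz":0,"gripper":0},{"dx":0,"dy":0,"dz":0,"rx":0,"ry":0,"rz":0,"gripper":0},{"dx":0,"dy":0,"dz":0,"rx":0,"ry":0,"rz":0,"gripper":0},{"dx":0,"dy":0,"dz":0,"rx":0,"ry":0,"rz":0,"gripper":0},{"dx":0,"dy":0,"dz":0,"rx":0,"ry":0,"rz":0,"gripper":0},{"dx":0,"dy":0,"dz":0,"rx":0,"ry":0,"rz":0,"gripper":0}]' 30
```

```text
t: 2.5
position: [0.394, 0.3681, 0.0934]
eef_rot: [3.142, 0.0, 2.997]
force: [1.0, -0.2, 0.3]
finger_gap: 0.703
t: 3.25
position: [0.3943, 0.368, 0.0942]
eef_rot: [3.141, 0.001, 2.997]
force: [-0.8, 0.7, 6.7]
finger_gap: 0.403
```

```bash
python3 -m jog '[{"dx":0,"dy":0,"dz":-0.3,"rx":0,"ry":0,"rz":0,"gripper":0},{"dx":0,"dy":0,"dz":-0.5,"rx":0,"ry":0,"rz":0,"gripper":0},{"dx":0,"dy":0,"dz":-0.5,"rx":0,"ry":0,"rz":0,"gripper":0},{"dx":0,"dy":0,"dz":-0.5,"rx":0,"ry":0,"rz":0,"gripper":0},{"dx":-0.2,"dy":-0.2,"dz":-0.5,"rx":0,"ry":0,"rz":0,"gripper":0},{"dx":-0.43,"dy":-0.43,"dz":0,"rx":0,"ry":0,"rz":0,"gripper":0},{"dx":-0.43,"dy":-0.43,"dz":0,"rx":0,"ry":0,"rz":0,"gripper":0},{"dx":-0.43,"dy":-0.43,"dz":0,"rx":0,"ry":0,"rz":0,"gripper":0},{"dx":-0.43,"dy":-0.43,"dz":0,"rx":0,"ry":0,"rz":0,"gripper":0},{"dx":-0.43,"dy":-0.43,"dz":0,"rx":0,"ry":0,"rz":0,"gripper":0}]' && python3 -m jog '[{"dx":-0.43,"dy":-0.43,"dz":0,"rx":0,"ry":0,"rz":0,"gripper":0},{"dx":-0.43,"dy":-0.43,"dz":0,"rx":0,"ry":0,"rz":0,"gripper":0},{"dx":-0.43,"dy":-0.43,"dz":0,"rx":0,"ry":0,"rz":0,"gripper":0},{"dx":-0.43,"dy":-0.43,"dz":0,"rx":0,"ry":0,"rz":0,"gripper":0},{"dx":-0.43,"dy":-0.43,"dz":0,"rx":0,"ry":0,"rz":0,"gripper":0},{"dx":-0.43,"dy":-0.43,"dz":0,"rx":0,"ry":0,"rz":0,"gripper":0},{"dx":0,"dy":0,"dz":0,"rx":0,"ry":0,"rz":0,"gripper":0},{"dx":0,"dy":0,"dz":0,"rx":0,"ry":0,"rz":0,"gripper":0}]'
python3 look.py w3
cat > bay.py <<'E'
from h import *
import sys
im,D,c,P=load(sys.argv[1]); x,y,z=P[...,0],P[...,1],P[...,2]
B=np.array([.6385,-.0151]); a=-.145
u=np.array([np.cos(a),np.sin(a)]);w=np.array([-u[1],u[0]])
bx=(P[...,:2]-B)@u; by=(P[...,:2]-B)@w
def med(n,m,f):
    if m.sum()>15: print(n,m.sum(),np.percentile(f[m],[2,10,50,90,98]).round(4))
top=abs(z-.06)<.006
med('front wall x(-43..-38)',top&(abs(by)<.09)&(bx<-.03)&(bx>-.06),bx)
for s in(1,-1): med(f'front wall x at y {s}',top&(by*s>.02)&(by*s<.08)&(bx<-.03)&(bx>-.06),bx)
med('mid wall y(+-2.5)',top&(abs(by)<.015)&(abs(bx)<.025),by)
med('right wall y(-97.5..-92.5)',top&(abs(by+.095)<.015)&(abs(bx)<.03),by)
med('block edge y(92.5..)',top&(abs(by-.095)<.015)&(abs(bx)<.03),by)
med('rear edge x(38..)',top&(abs(by)<.09)&(bx>.028)&(bx<.05),bx)
med('floor z',(z<.03)&(abs(bx)<.025)&(abs(by-.0475)<.035),z); med('floorR z',(z<.03)&(abs(bx)<.025)&(abs(by+.0475)<.035),z); med('top z',top&(bx>.05)&(bx<.1),z)
k=(z>.08)&(z<.115)&(np.hypot(bx,by-.136)<.035)
if k.sum()>30:
    r=cv2.minAreaRect((P[k][:,:2]*1000).astype(np.float32)); print('knob',k.sum(),r,z[k].max())
E
python3 bay.py w3
```

```text
t: 4.5
position: [0.5139, 0.2069, 0.2314]
eef_rot: [3.141, 0.0, 2.997]
force: [0.7, 0.0, -0.2]
finger_gap: 0.405
t: 5.5
position: [0.6439, 0.0329, 0.2312]
eef_rot: [3.141, -0.001, 2.997]
force: [0.6, -0.2, -0.7]
finger_gap: 0.41
5.5 [0.6439 0.0329 0.2312] [ 3.141e+00 -1.000e-03  2.997e+00] [0.5684 0.045  0.3022]
front wall x(-43..-38) 2609 [-0.0402 -0.0401 -0.0382 -0.0356 -0.0317]
front wall x at y 1 821 [-0.0403 -0.0401 -0.0383 -0.0357 -0.0355]
front wall x at y -1 825 [-0.0402 -0.0401 -0.0383 -0.0358 -0.0355]
mid wall y(+-2.5) 593 [0.0053 0.0058 0.0082 0.01   0.0102]
right wall y(-97.5..-92.5) 998 [-0.0895 -0.0886 -0.0856 -0.0847 -0.0844]
block edge y(92.5..) 1406 [0.0999 0.1003 0.1044 0.1089 0.1098]
rear edge x(38..) 2335 [0.0299 0.0378 0.0426 0.0483 0.0497]
floor z 5001 [0.0055 0.0061 0.0069 0.0078 0.0083]
floorR z 5001 [0.0056 0.0061 0.007  0.0079 0.0084]
top z 8469 [0.0596 0.0601 0.0609 0.0617 0.0622]
knob 3360 ((661.7369995117188, 126.30026245117188), (14.873287200927734, 44.140960693359375), 64.51399993896484) 0.11070694056986843
```

View pics/w3.png

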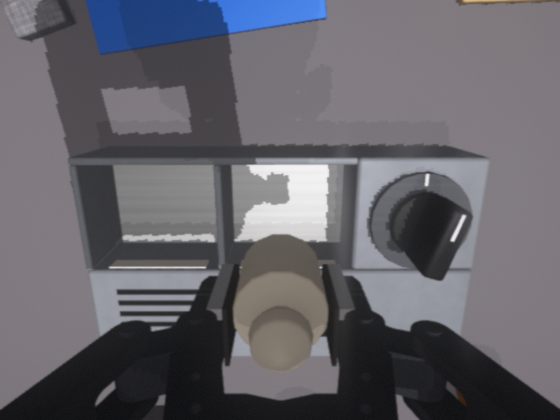

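The picture shows the finial held upright at (281,300) between symmetric fingers, bay_left below it at (280,200), bay_right at (168,200) and the knob at (435,225). The wrist view puts the box about 8 mm further to +y than the top view did. I trust the wrist: its knob position also agrees with the box geometry. Setting the finial in bay_left.

```bash
python3 -m jog '[{"dx":-0.07,"dy":0.12,"dz":0,"rx":0,"ry":0,"rz":0,"gripper":0},{"dx":0,"dy":0,"dz":0.5,"rx":0,"ry":0,"rz":0,"gripper":0},{"dx":0,"dy":0,"dz":0.5,"rx":0,"ry":0,"rz":0,"gripper":0},{"dx":0,"dy":0,"dz":0.4,"rx":0,"ry":0,"rz":0,"gripper":0},{"dx":0,"dy":0,"dz":0.4,"rx":0,"ry":0,"rz":0,"gripper":0},{"dx":0,"dy":0,"dz":0.3,"rx":0,"ry":0,"rz":0,"gripper":0},{"dx":0,"dy":0,"dz":0.15,"rx":0,"ry":0,"rz":0,"gripper":0},{"dx":0,"dy":0,"dz":0,"rx":0,"ry":0,"rz":0,"gripper":0},{"dx":0,"dy":0,"dz":0.02,"rx":0,"ry":0,"rz":0,"gripper":0},{"dx":0,"dy":0,"dz":0,"rx":0,"ry":0,"rz":0,"gripper":0}]'
```

```text
t: 6.8
position: [0.6496, 0.039, 0.0957]
eef_rot: [-3.142, 0.001, 2.997]
force: [0.9, 0.2, -1.0]
finger_gap: 0.401
```

```bash
python3 -m jog '[{"dx":0,"dy":0,"dz":0.04,"rx":0,"ry":0,"rz":0,"gripper":0},{"dx":0,"dy":0,"dz":0,"rx":0,"ry":0,"rz":0,"gripper":0}]'; python3 -m jog '[{"dx":0,"dy":0,"dz":0.02,"rx":0,"ry":0,"rz":0,"gripper":0},{"dx":0,"dy":0,"dz":0,"rx":0,"ry":0,"rz":0,"gripper":0}]'
```

```text
t: 7.05
position: [0.6493, 0.039, 0.0926]
eef_rot: [-3.142, -0.0, 2.997]
force: [0.1, -0.6, -0.1]
finger_gap: 0.404
t: 7.3
position: [0.6495, 0.039, 0.0923]
eef_rot: [-3.141, 0.0, 2.997]
force: [-1.8, -0.0, 4.9]
finger_gap: 0.404
```

```bash
python3 -m jog '[{"dx":0,"dy":0,"dz":0,"rx":0,"ry":0,"rz":0,"gripper":62},{"dx":0,"dy":0,"dz":0,"rx":0,"ry":0,"rz":0,"gripper":62},{"dx":0,"dy":0,"dz":0,"rx":0,"ry":0,"rz":0,"gripper":62},{"dx":0,"dy":0,"dz":-0.2,"rx":0,"ry":0,"rz":0,"gripper":62},{"dx":0,"dy":0,"dz":-0.5,"rx":0,"ry":0,"rz":0,"gripper":62},{"dx":0,"dy":0,"dz":-0.6,"rx":0,"ry":0,"rz":0,"gripper":62},{"dx":0,"dy":0,"dz":-0.6,"rx":0,"ry":0,"rz":0,"gripper":62},{"dx":0,"dy":0,"dz":-0.6,"rx":0,"ry":0,"rz":0,"gripper":62},{"dx":0.1,"dy":-0.5,"dz":0,"rx":0,"ry":0,"rz":0,"gripper":100},{"dx":0.13,"dy":-0.5,"dz":0,"rx":0,"ry":0,"rz":0,"gripper":100}]' && python3 -m jog '[{"dx":0.13,"dy":-0.5,"dz":0,"rx":0,"ry":0,"rz":0,"gripper":100},{"dx":0.13,"dy":-0.5,"dz":0,"rx":0,"ry":0,"rz":0,"gripper":100},{"dx":0.13,"dy":-0.5,"dz":0,"rx":0,"ry":0,"rz":0,"gripper":100},{"dx":0.13,"dy":-0.5,"dz":0,"rx":0,"ry":0,"rz":0,"gripper":100},{"dx":0.13,"dy":-0.5,"dz":0,"rx":0,"ry":0,"rz":0,"gripper":100},{"dx":0.13,"dy":-0.5,"dz":0,"rx":0,"ry":0,"rz":0,"gripper":100},{"dx":0.13,"dy":-0.5,"dz":0,"rx":0,"ry":0,"rz":0,"gripper":100},{"dx":0.19,"dy":-0.5,"dz":0,"rx":0,"ry":0,"rz":0,"gripper":100},{"dx":0,"dy":0,"dz":0,"rx":0,"ry":0,"rz":1,"gripper":100},{"dx":0,"dy":0,"dz":0,"rx":0,"ry":0,"rz":1,"gripper":100}]' && python3 -m jog '[{"dx":0,"dy":0,"dz":0,"rx":0,"ry":0,"rz":1,"gripper":100},{"dx":0,"dy":0,"dz":0,"rx":0,"ry":0,"rz":1,"gripper":100},{"dx":0,"dy":0,"dz":0,"rx":0,"ry":0,"rz":1,"gripper":100},{"dx":0,"dy":0,"dz":0,"rx":0,"ry":0,"rz":1,"gripper":100},{"dx":0,"dy":0,"dz":0,"rx":0,"ry":0,"rz":1,"gripper":100},{"dx":0,"dy":0,"dz":0,"rx":0,"ry":0,"rz":1,"gripper":100},{"dx":0,"dy":0,"dz":0,"rx":0,"ry":0,"rz":1,"gripper":100},{"dx":0,"dy":0,"dz":0,"rx":0,"ry":0,"rz":1,"gripper":100},{"dx":0,"dy":0,"dz":0,"rx":0,"ry":0,"rz":0.3,"gripper":100},{"dx":0,"dy":0,"dz":0,"rx":0,"ry":0,"rz":0,"gripper":100}]'
python3 look.py w4
cat > pl.py <<'E'
from h import *
import sys
im,D,c,P=load(sys.argv[1]); cx,cy=map(float,sys.argv[2:4]); x,y,z=P[...,0],P[...,1],P[...,2]
hsv=cv2.cvtColor(im,cv2.COLOR_RGB2HSV)
near=(np.hypot(x-cx,y-cy)<.055)
hi=near&(z>.03)
h,e=np.histogram(z[hi],20);print(dict(zip(e.round(3),h)))
print(proj(c,[cx,cy,.05]))
for n,s in(('plaster',hsv[...,1]<70),('wood',hsv[...,1]>90)):
    m=hi&s
    if n=='plaster':
        zt=np.percentile(z[m],75); m&=abs(z-zt)<.004
    mm=cv2.morphologyEx(m.astype(np.uint8),cv2.MORPH_OPEN,np.ones((3,3)))>0
    r=cv2.minAreaRect((P[mm][:,:2]*1000).astype(np.float32)); print(n,mm.sum(),r,np.median(z[mm]))
E
python3 pl.py w4 .527 -.246
```

```text
t: 8.55
position: [0.6268, -0.0189, 0.2428]
eef_rot: [-3.141, 0.002, 2.998]
force: [0.8, -0.0, -0.1]
finger_gap: 0.996
t: 9.8
position: [0.5271, -0.2468, 0.2424]
eef_rot: [-3.141, 0.001, 2.784]
force: [0.1, 0.5, -0.2]
finger_gap: 0.995
t: 11.05
position: [0.5273, -0.2464, 0.2419]
eef_rot: [3.141, 0.0, 1.92]
force: [-0.2, 0.3, 0.4]
finger_gap: 1.001
11.05 [ 0.5273 -0.2464  0.2419] [3.141 0.    1.92 ] [ 0.5011 -0.1736  0.3129]
{np.float64(0.03): np.int64(283), np.float64(0.041): np.int64(3956), np.float64(0.053): np.int64(1399), np.float64(0.064): np.int64(0), np.float64(0.076): np.int64(0), np.float64(0.087): np.int64(0), np.float64(0.098): np.int64(0), np.float64(0.11): np.int64(0), np.float64(0.121): np.int64(0), np.float64(0.133): np.int64(0), np.float64(0.144): np.int64(0), np.float64(0.155): np.int64(0), np.float64(0.167): np.int64(0), np.float64(0.178): np.int64(597), np.float64(0.19): np.int64(1982), np.float64(0.201): np.int64(2566), np.float64(0.212): np.int64(2654), np.float64(0.224): np.int64(3001), np.float64(0.235): np.int64(5225), np.float64(0.247): np.int64(9083)}
[280.07698364 204.52748545]
plaster 7003 ((522.7098388671875, -233.63340759277344), (88.76567840576172, 12.87852668762207), 19.98883628845215) 0.24902082135795306
wood 2018 ((526.01904296875, -249.54286193847656), (51.46952438354492, 51.5768928527832), 22.077796936035156) 0.05420177761382705
```

View pics/w4.png

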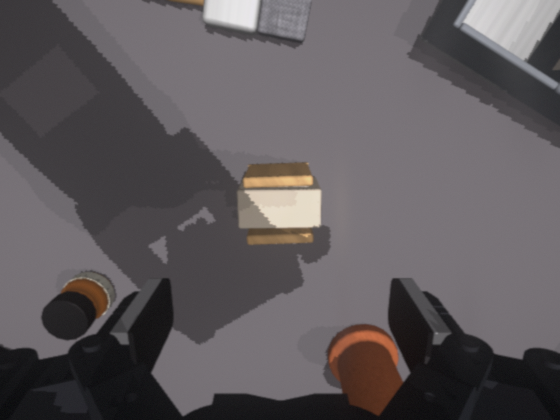

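The picture shows the plinth top at (280,208) between the two wooden cheeks, nearly aligned with the jaws. The statuette (365,360) and amber jar (80,310) are clear of it.

```bash
sed -i 's/hi=near&(z>.03)/hi=near\&(z>.03)\&(z<.1)/; s/<70)/<90)/' pl.py; python3 pl.py w4 .527 -.246 | tail -2; python3 - <<'E'
from h import *
im,D,c,P=load('w4');print('centre at z=.049 by ray',ray(c,280,208.5,.049), cv2.cvtColor(im[208:209,270:271],41))
E
```

```text
plaster 3247 ((527.5471801757812, -249.29428100585938), (62.05952072143555, 30.260242462158203), 20.59132194519043) 0.04993748308740814
wood 2018 ((526.01904296875, -249.54286193847656), (51.46952438354492, 51.5768928527832), 22.077796936035156) 0.05420177761382705
centre at z=.049 by ray [ 0.52809315 -0.24918317  0.049     ] [[[ 18  31 230]]]
```

```bash
python3 -m jog '[{"dx":-0.047,"dy":-0.013,"dz":0.2,"rx":0,"ry":0,"rz":-0.1,"gripper":100},{"dx":0,"dy":0,"dz":0.5,"rx":0,"ry":0,"rz":0,"gripper":100},{"dx":0,"dy":0,"dz":0.5,"rx":0,"ry":0,"rz":0,"gripper":100},{"dx":0,"dy":0,"dz":0.5,"rx":0,"ry":0,"rz":0,"gripper":100},{"dx":0,"dy":0,"dz":0.5,"rx":0,"ry":0,"rz":0,"gripper":100},{"dx":0,"dy":0,"dz":0.3,"rx":0,"ry":0,"rz":0,"gripper":100},{"dx":0,"dy":0,"dz":0.13,"rx":0,"ry":0,"rz":0,"gripper":100},{"dx":0,"dy":0,"dz":0,"rx":0,"ry":0,"rz":0,"gripper":100}]' && python3 -m jog '[{"dx":0,"dy":0,"dz":0,"rx":0,"ry":0,"rz":0,"gripper":0},{"dx":0,"dy":0,"dz":0,"rx":0,"ry":0,"rz":0,"gripper":0},{"dx":0,"dy":0,"dz":0,"rx":0,"ry":0,"rz":0,"gripper":0},{"dx":0,"dy":0,"dz":0,"rx":0,"ry":0,"rz":0,"gripper":0},{"dx":0,"dy":0,"dz":0,"rx":0,"ry":0,"rz":0,"gripper":0}]' 40
```

```text
t: 12.1
position: [0.5276, -0.2494, 0.0838]
eef_rot: [3.142, 0.0, 1.929]
force: [-0.3, -0.5, -0.4]
finger_gap: 1.0
t: 12.72
position: [0.5279, -0.2496, 0.0848]
eef_rot: [3.141, 0.002, 1.929]
force: [0.4, 0.4, 6.5]
finger_gap: 0.721
```

```bash
python3 -m jog '[{"dx":0,"dy":0,"dz":-0.15,"rx":0,"ry":0,"rz":0,"gripper":0},{"dx":0,"dy":0,"dz":-0.25,"rx":0,"ry":0,"rz":0,"gripper":0},{"dx":0,"dy":0,"dz":-0.4,"rx":0,"ry":0,"rz":0,"gripper":0},{"dx":0,"dy":0,"dz":-0.5,"rx":0,"ry":0,"rz":0,"gripper":0},{"dx":0,"dy":0,"dz":-0.5,"rx":0,"ry":0,"rz":0,"gripper":0},{"dx":0,"dy":0,"dz":-0.2,"rx":0,"ry":0,"rz":0,"gripper":0},{"dx":0.3,"dy":0.02,"dz":0,"rx":0,"ry":0,"rz":0,"gripper":0},{"dx":0.45,"dy":0.02,"dz":0,"rx":0,"ry":0,"rz":0,"gripper":0},{"dx":0.5,"dy":0.02,"dz":0,"rx":0,"ry":0,"rz":0,"gripper":0},{"dx":0.5,"dy":0.02,"dz":0,"rx":0,"ry":0,"rz":0,"gripper":0}]' && python3 -m jog '[{"dx":0.5,"dy":0.02,"dz":0,"rx":0,"ry":0,"rz":0,"gripper":0},{"dx":0.5,"dy":0.02,"dz":0,"rx":0,"ry":0,"rz":0,"gripper":0},{"dx":0.5,"dy":0.02,"dz":0,"rx":0,"ry":0,"rz":0,"gripper":0},{"dx":0.5,"dy":0.02,"dz":0,"rx":0,"ry":0,"rz":0,"gripper":0},{"dx":0.4,"dy":0.02,"dz":0,"rx":0,"ry":0,"rz":0,"gripper":0},{"dx":0.26,"dy":0.01,"dz":0,"rx":0,"ry":0,"rz":0,"gripper":0},{"dx":0,"dy":0,"dz":0.4,"rx":0,"ry":0,"rz":0,"gripper":0},{"dx":0,"dy":0,"dz":0.5,"rx":0,"ry":0,"rz":0,"gripper":0},{"dx":0,"dy":0,"dz":0.4,"rx":0,"ry":0,"rz":0,"gripper":0},{"dx":0,"dy":0,"dz":0,"rx":0,"ry":0,"rz":0,"gripper":0}]'
```

```text
t: 13.98
position: [0.4946, -0.1483, 0.2033]
eef_rot: [-3.141, -0.001, 1.929]
force: [0.2, -0.8, -0.8]
finger_gap: 0.72
t: 15.22
position: [0.4447, 0.0025, 0.1246]
eef_rot: [-3.139, -0.002, 1.929]
force: [0.1, -0.7, -0.3]
finger_gap: 0.719
```

```bash
python3 -m jog '[{"dx":0,"dy":0,"dz":0.35,"rx":0,"ry":0,"rz":0,"gripper":0},{"dx":0,"dy":0,"dz":0.25,"rx":0,"ry":0,"rz":0,"gripper":0},{"dx":0,"dy":0,"dz":0.05,"rx":0,"ry":0,"rz":0,"gripper":0},{"dx":0,"dy":0,"dz":0,"rx":0,"ry":0,"rz":0,"gripper":0}]'; python3 -m jog '[{"dx":0,"dy":0,"dz":0.035,"rx":0,"ry":0,"rz":0,"gripper":0},{"dx":0,"dy":0,"dz":0,"rx":0,"ry":0,"rz":0,"gripper":0}]'
```

```text
t: 15.72
position: [0.4458, 0.0024, 0.0875]
eef_rot: [3.141, 0.001, 1.929]
force: [-0.3, 0.6, -1.2]
finger_gap: 0.725
t: 15.98
position: [0.4455, 0.0024, 0.0849]
eef_rot: [3.141, 0.0, 1.929]
force: [-0.9, -0.7, -0.9]
finger_gap: 0.718
```

```bash
python3 -m jog '[{"dx":0,"dy":0,"dz":0.035,"rx":0,"ry":0,"rz":0,"gripper":0},{"dx":0,"dy":0,"dz":0,"rx":0,"ry":0,"rz":0,"gripper":0}]'
```

```text
t: 16.23
position: [0.4456, 0.0025, 0.0837]
eef_rot: [3.141, 0.001, 1.929]
force: [-6.7, 0.9, 18.6]
finger_gap: 0.72
```

```bash
python3 -m jog '[{"dx":0,"dy":0,"dz":0,"rx":0,"ry":0,"rz":0,"gripper":100},{"dx":0,"dy":0,"dz":0,"rx":0,"ry":0,"rz":0,"gripper":100},{"dx":0,"dy":0,"dz":0,"rx":0,"ry":0,"rz":0,"gripper":100},{"dx":0,"dy":0,"dz":-0.3,"rx":0,"ry":0,"rz":0,"gripper":100},{"dx":0,"dy":0,"dz":-0.5,"rx":0,"ry":0,"rz":0,"gripper":100},{"dx":0,"dy":0,"dz":-0.5,"rx":0,"ry":0,"rz":0,"gripper":100},{"dx":0,"dy":0,"dz":-0.5,"rx":0,"ry":0,"rz":0,"gripper":100},{"dx":0,"dy":0,"dz":-0.5,"rx":0,"ry":0,"rz":0,"gripper":100},{"dx":0,"dy":0,"dz":0,"rx":0,"ry":0,"rz":-1,"gripper":80},{"dx":0,"dy":0,"dz":0,"rx":0,"ry":0,"rz":-1,"gripper":80}]' && python3 -m jog '[{"dx":0,"dy":0,"dz":0,"rx":0,"ry":0,"rz":-1,"gripper":80},{"dx":0,"dy":0,"dz":0,"rx":0,"ry":0,"rz":-1,"gripper":80},{"dx":0,"dy":0,"dz":0,"rx":0,"ry":0,"rz":-1,"gripper":80},{"dx":0,"dy":0,"dz":0,"rx":0,"ry":0,"rz":-1,"gripper":80},{"dx":0,"dy":0,"dz":0,"rx":0,"ry":0,"rz":-1,"gripper":80},{"dx":0,"dy":0,"dz":0,"rx":0,"ry":0,"rz":-1,"gripper":80},{"dx":0,"dy":0,"dz":0,"rx":0,"ry":0,"rz":-1,"gripper":80},{"dx":0,"dy":0,"dz":0,"rx":0,"ry":0,"rz":-1,"gripper":80},{"dx":0,"dy":0,"dz":0,"rx":0,"ry":0,"rz":-1,"gripper":80},{"dx":0,"dy":0,"dz":0,"rx":0,"ry":0,"rz":-1,"gripper":80}]' && python3 -m jog '[{"dx":0,"dy":0,"dz":0,"rx":0,"ry":0,"rz":-1,"gripper":80},{"dx":0,"dy":0,"dz":0,"rx":0,"ry":0,"rz":-1,"gripper":80},{"dx":0,"dy":0,"dz":0,"rx":0,"ry":0,"rz":-1,"gripper":80},{"dx":0,"dy":0,"dz":0,"rx":0,"ry":0,"rz":0,"gripper":80}]'
python3 look.py w5; python3 pl.py w5 .4456 .0025
```

```text
t: 17.48
position: [0.4454, 0.0025, 0.2207]
eef_rot: [3.141, 0.0, 2.142]
force: [0.2, -0.2, 0.3]
finger_gap: 0.801
t: 18.73
position: [0.4453, 0.0025, 0.2203]
eef_rot: [3.142, -0.0, -3.094]
force: [-0.5, 0.2, -0.9]
finger_gap: 0.8
t: 19.23
position: [0.4453, 0.0025, 0.2204]
eef_rot: [3.141, -0.0, -2.784]
force: [-0.3, 0.5, 0.5]
finger_gap: 0.807
19.225 [0.4453 0.0025 0.2204] [ 3.141 -0.    -2.784] [ 0.3739 -0.023   0.2914]
{np.float64(0.03): np.int64(21), np.float64(0.031): np.int64(14), np.float64(0.032): np.int64(2), np.float64(0.033): np.int64(10), np.float64(0.034): np.int64(25), np.float64(0.035): np.int64(5), np.float64(0.036): np.int64(2), np.float64(0.038): np.int64(12), np.float64(0.039): np.int64(22), np.float64(0.04): np.int64(7), np.float64(0.041): np.int64(7), np.float64(0.042): np.int64(20), np.float64(0.043): np.int64(15), np.float64(0.044): np.int64(1), np.float64(0.045): np.int64(10), np.float64(0.046): np.int64(36), np.float64(0.047): np.int64(332), np.float64(0.048): np.int64(1899), np.float64(0.049): np.int64(1377), np.float64(0.05): np.int64(130)}
[278.53017058 213.02556867]
plaster 3761 ((445.3420104980469, 2.5162525177001953), (61.945648193359375, 29.90633201599121), 20.53997802734375) 0.04884288714200294
wood 0 ((0.0, 0.0), (0.0, 0.0), 0.0) nan
  return _methods._mean(a, axis=axis, dtype=dtype,
  ret = ret.dtype.type(ret / rcount)
```

```bash
python3 -m jog '[{"dx":0,"dy":0,"dz":0.4,"rx":0,"ry":0,"rz":0,"gripper":80},{"dx":0,"dy":0,"dz":0.5,"rx":0,"ry":0,"rz":0,"gripper":80},{"dx":0,"dy":0,"dz":0.5,"rx":0,"ry":0,"rz":0,"gripper":80},{"dx":0,"dy":0,"dz":0.5,"rx":0,"ry":0,"rz":0,"gripper":80},{"dx":0,"dy":0,"dz":0.27,"rx":0,"ry":0,"rz":0,"gripper":80},{"dx":0,"dy":0,"dz":0,"rx":0,"ry":0,"rz":0,"gripper":80}]' && python3 -m jog '[{"dx":0,"dy":0,"dz":0,"rx":0,"ry":0,"rz":0,"gripper":0},{"dx":0,"dy":0,"dz":0,"rx":0,"ry":0,"rz":0,"gripper":0},{"dx":0,"dy":0,"dz":0,"rx":0,"ry":0,"rz":0,"gripper":0},{"dx":0,"dy":0,"dz":0,"rx":0,"ry":0,"rz":0,"gripper":0},{"dx":0,"dy":0,"dz":0,"rx":0,"ry":0,"rz":0,"gripper":0},{"dx":0,"dy":0,"dz":0,"rx":0,"ry":0,"rz":0,"gripper":0}]' 40
```

```text
t: 20.02
position: [0.4449, 0.0026, 0.0895]
eef_rot: [3.14, -0.002, -2.785]
force: [0.7, -0.4, 0.1]
finger_gap: 0.804
t: 20.78
position: [0.4458, 0.0024, 0.0911]
eef_rot: [-3.141, 0.001, -2.784]
force: [-1.1, -0.3, 6.7]
finger_gap: 0.346
```

```bash
python3 -m jog '[{"dx":0,"dy":0,"dz":-0.2,"rx":0,"ry":0,"rz":0,"gripper":0},{"dx":0,"dy":0,"dz":-0.4,"rx":0,"ry":0,"rz":0,"gripper":0},{"dx":0,"dy":0,"dz":-0.6,"rx":0,"ry":0,"rz":0,"gripper":0},{"dx":0,"dy":0,"dz":-0.6,"rx":0,"ry":0,"rz":0,"gripper":0},{"dx":0,"dy":0,"dz":-0.5,"rx":0,"ry":0,"rz":0,"gripper":0},{"dx":0,"dy":0,"dz":0,"rx":0,"ry":0,"rz":0.96,"gripper":0},{"dx":0,"dy":0,"dz":0,"rx":0,"ry":0,"rz":0.96,"gripper":0},{"dx":0,"dy":0,"dz":0,"rx":0,"ry":0,"rz":0.96,"gripper":0},{"dx":0,"dy":0,"dz":0,"rx":0,"ry":0,"rz":0.96,"gripper":0},{"dx":0,"dy":0,"dz":0,"rx":0,"ry":0,"rz":0.96,"gripper":0}]' && python3 -m jog '[{"dx":-0.25,"dy":-0.03,"dz":0,"rx":0,"ry":0,"rz":0,"gripper":0},{"dx":-0.4,"dy":-0.06,"dz":0,"rx":0,"ry":0,"rz":0,"gripper":0},{"dx":-0.48,"dy":-0.07,"dz":0,"rx":0,"ry":0,"rz":0,"gripper":0},{"dx":-0.48,"dy":-0.08,"dz":0,"rx":0,"ry":0,"rz":0,"gripper":0},{"dx":-0.48,"dy":-0.08,"dz":0,"rx":0,"ry":0,"rz":0,"gripper":0},{"dx":-0.48,"dy":-0.07,"dz":0,"rx":0,"ry":0,"rz":0,"gripper":0},{"dx":-0.45,"dy":-0.06,"dz":0,"rx":0,"ry":0,"rz":0,"gripper":0},{"dx":-0.25,"dy":-0.03,"dz":0,"rx":0,"ry":0,"rz":0,"gripper":0},{"dx":0,"dy":0,"dz":0,"rx":0,"ry":0,"rz":0,"gripper":0},{"dx":0,"dy":0,"dz":0,"rx":0,"ry":0,"rz":0,"gripper":0}]'
python3 look.py w6; sed -i 's/B=np.array.*; a/B=np.array([.6421,-.0077]); a/' bay.py; python3 bay.py w6
```

```text
t: 22.02
position: [0.4452, 0.0026, 0.229]
eef_rot: [-3.142, 0.0, 2.994]
force: [0.4, 0.4, -0.2]
finger_gap: 0.345
t: 23.28
position: [0.6348, -0.054, 0.2286]
eef_rot: [3.142, -0.0, 2.997]
force: [0.7, -0.2, -0.7]
finger_gap: 0.346
23.275 [ 0.6348 -0.054   0.2286] [ 3.142 -0.     2.997] [ 0.5593 -0.0419  0.2996]
front wall x(-43..-38) 2612 [-0.0427 -0.0425 -0.0407 -0.0382 -0.0338]
front wall x at y 1 835 [-0.0427 -0.0425 -0.0408 -0.0383 -0.0381]
front wall x at y -1 831 [-0.0426 -0.0425 -0.0408 -0.0383 -0.0381]
mid wall y(+-2.5) 605 [-0.0029 -0.0028 -0.0011  0.0014  0.0019]
right wall y(-97.5..-92.5) 746 [-0.0976 -0.0969 -0.0945 -0.0928 -0.0926]
block edge y(92.5..) 2566 [0.0918 0.0923 0.0987 0.1065 0.1093]
rear edge x(38..) 2747 [0.0331 0.0377 0.0414 0.048  0.0496]
floor z 3115 [0.0055 0.006  0.007  0.0149 0.0272]
floorR z 3616 [0.0055 0.006  0.0069 0.0078 0.0084]
top z 10109 [0.0595 0.06   0.0608 0.0616 0.0621]
knob 293 ((670.384033203125, 115.09443664550781), (3.4442615509033203, 19.54593849182129), 71.38856506347656) 0.09326294295991325
```

View pics/w6.png

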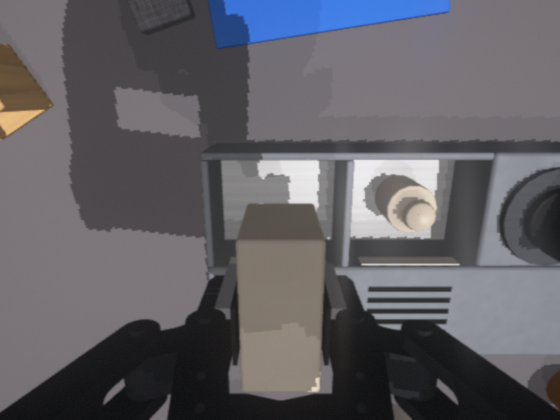

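The picture shows the finial upright in bay_left at (415,205) and the plinth held square over bay_right at (275,200). The box pose from this view agrees within 0.5 mm. Lowering the plinth.

```bash
python3 -m jog '[{"dx":-0.01,"dy":-0.01,"dz":0.3,"rx":0,"ry":0,"rz":0,"gripper":0},{"dx":0,"dy":0,"dz":0.4,"rx":0,"ry":0,"rz":0,"gripper":0},{"dx":0,"dy":0,"dz":0.4,"rx":0,"ry":0,"rz":0,"gripper":0},{"dx":0,"dy":0,"dz":0.4,"rx":0,"ry":0,"rz":0,"gripper":0},{"dx":0,"dy":0,"dz":0.3,"rx":0,"ry":0,"rz":0,"gripper":0},{"dx":0,"dy":0,"dz":0.2,"rx":0,"ry":0,"rz":0,"gripper":0},{"dx":0,"dy":0,"dz":0.15,"rx":0,"ry":0,"rz":0,"gripper":0},{"dx":0,"dy":0,"dz":0.05,"rx":0,"ry":0,"rz":0,"gripper":0},{"dx":0,"dy":0,"dz":0,"rx":0,"ry":0,"rz":0,"gripper":0}]'; python3 -m jog '[{"dx":0,"dy":0,"dz":0.03,"rx":0,"ry":0,"rz":0,"gripper":0},{"dx":0,"dy":0,"dz":0,"rx":0,"ry":0,"rz":0,"gripper":0}]'
```

```text
t: 24.45
position: [0.636, -0.0549, 0.0966]
eef_rot: [-3.141, 0.001, 2.997]
force: [0.2, 0.5, -0.8]
finger_gap: 0.342
t: 24.7
position: [0.6359, -0.0549, 0.0947]
eef_rot: [-3.142, 0.0, 2.997]
force: [0.9, -0.2, -0.2]
finger_gap: 0.346
```

```bash
python3 -m jog '[{"dx":0,"dy":0,"dz":0.025,"rx":0,"ry":0,"rz":0,"gripper":0},{"dx":0,"dy":0,"dz":0,"rx":0,"ry":0,"rz":0,"gripper":0}]'; python3 -m jog '[{"dx":0,"dy":0,"dz":0.015,"rx":0,"ry":0,"rz":0,"gripper":0},{"dx":0,"dy":0,"dz":0,"rx":0,"ry":0,"rz":0,"gripper":0}]'
```

```text
t: 24.95
position: [0.636, -0.055, 0.0941]
eef_rot: [-3.141, 0.001, 2.997]
force: [-4.1, 1.8, 7.2]
finger_gap: 0.343
t: 25.2
position: [0.636, -0.055, 0.0941]
eef_rot: [-3.141, 0.001, 2.997]
force: [-8.0, 2.3, 14.5]
finger_gap: 0.345
```

```bash
python3 -m jog '[{"dx":0,"dy":0,"dz":0,"rx":0,"ry":0,"rz":0,"gripper":57},{"dx":0,"dy":0,"dz":0,"rx":0,"ry":0,"rz":0,"gripper":57},{"dx":0,"dy":0,"dz":0,"rx":0,"ry":0,"rz":0,"gripper":57},{"dx":0,"dy":0,"dz":-0.2,"rx":0,"ry":0,"rz":0,"gripper":57},{"dx":0,"dy":0,"dz":-0.5,"rx":0,"ry":0,"rz":0,"gripper":57},{"dx":0,"dy":0,"dz":-0.6,"rx":0,"ry":0,"rz":0,"gripper":57},{"dx":0,"dy":0,"dz":-0.6,"rx":0,"ry":0,"rz":0,"gripper":57},{"dx":0,"dy":0,"dz":-0.6,"rx":0,"ry":0,"rz":0,"gripper":57},{"dx":0,"dy":0.3,"dz":0,"rx":0,"ry":0,"rz":0,"gripper":57},{"dx":0,"dy":0.45,"dz":0,"rx":0,"ry":0,"rz":0,"gripper":57}]' && python3 -m jog '[{"dx":0,"dy":0.5,"dz":0,"rx":0,"ry":0,"rz":0,"gripper":57},{"dx":0,"dy":0.5,"dz":0,"rx":0,"ry":0,"rz":0,"gripper":57},{"dx":0,"dy":0.5,"dz":0,"rx":0,"ry":0,"rz":0,"gripper":57},{"dx":0,"dy":0.5,"dz":0,"rx":0,"ry":0,"rz":0,"gripper":57},{"dx":0.01,"dy":0.31,"dz":0,"rx":0,"ry":0,"rz":0,"gripper":57},{"dx":0,"dy":0,"dz":0,"rx":0,"ry":0,"rz":0.95,"gripper":57},{"dx":0,"dy":0,"dz":0,"rx":0,"ry":0,"rz":0.95,"gripper":57},{"dx":0,"dy":0,"dz":0,"rx":0,"ry":0,"rz":0.97,"gripper":57},{"dx":0,"dy":0,"dz":0,"rx":0,"ry":0,"rz":0,"gripper":57}]'
python3 look.py w7; python3 - <<'E'
from h import *
im,D,c,P=load('w7');x,y,z=P[...,0],P[...,1],P[...,2]
k=(z>.1)&(z<.115)&(np.hypot(x-.6618,y-.1269)<.035)
print('knob',k.sum(),cv2.minAreaRect((P[k][:,:2]*1000).astype(np.float32)),np.median(z[k]))
for n,b in(('fin',(.649,.0393)),('pl',(.6352,-.0547))):
    m=(np.hypot(x-b[0],y-b[1])<.033)&(z>.03)&(z<.1); q=P[m]
    if len(q)>20: print(n,len(q),q.mean(0),q[:,2].max(),np.percentile(q[:,2],50))
E
```

```text
t: 26.45
position: [0.6423, -0.0098, 0.2421]
eef_rot: [3.142, -0.0, 2.996]
force: [-0.1, -0.4, -0.4]
finger_gap: 0.567
t: 27.58
position: [0.6616, 0.1269, 0.2418]
eef_rot: [-3.141, -0.001, 2.697]
force: [-0.0, 0.3, 0.6]
finger_gap: 0.567
27.575 [0.6616 0.1269 0.2418] [-3.141e+00 -1.000e-03  2.697e+00] [0.5928 0.1608 0.3128]
knob 1670 ((661.6362915039062, 126.96818542480469), (14.025137901306152, 43.82180404663086), 64.76270294189453) 0.1086204058423566
fin 1889 [0.6466622  0.04582181 0.05174888] 0.06966976196723257 0.0478571369802307
pl 4112 [ 0.63422598 -0.04850853  0.04835435] 0.054118926921786714 0.051611403037182924
```

View pics/w7.png

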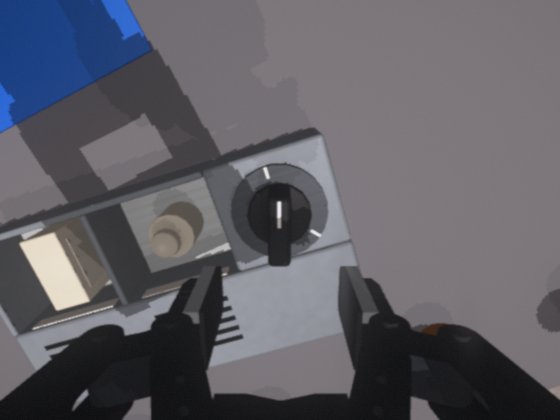

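The picture shows the plinth at (62,270) and the finial at (170,232) standing in their bays, with the knob bar at (280,225) lined up between the jaws. The last joint has room for the whole turn (-0.95 to about +1.0 rad), so I'll take it in one grasp.

```bash
python3 -m jog '[{"dx":0,"dy":0,"dz":0.4,"rx":0,"ry":0,"rz":0,"gripper":57},{"dx":0,"dy":0,"dz":0.5,"rx":0,"ry":0,"rz":0,"gripper":57},{"dx":0,"dy":0,"dz":0.4,"rx":0,"ry":0,"rz":0,"gripper":57},{"dx":0,"dy":0,"dz":0.2,"rx":0,"ry":0,"rz":0,"gripper":57},{"dx":0,"dy":0,"dz":0,"rx":0,"ry":0,"rz":0,"gripper":57},{"dx":0,"dy":0,"dz":0,"rx":0,"ry":0,"rz":0,"gripper":0},{"dx":0,"dy":0,"dz":0,"rx":0,"ry":0,"rz":0,"gripper":0},{"dx":0,"dy":0,"dz":0,"rx":0,"ry":0,"rz":0,"gripper":0},{"dx":0,"dy":0,"dz":0,"rx":0,"ry":0,"rz":0,"gripper":0},{"dx":0,"dy":0,"dz":0,"rx":0,"ry":0,"rz":0,"gripper":0}]' 110
```

```text
t: 28.88
position: [0.6618, 0.1262, 0.1536]
eef_rot: [-3.141, 0.001, 2.697]
force: [-4.8, -3.9, 5.7]
finger_gap: 0.144
```

```bash
python3 -m jog '[{"dx":0,"dy":0,"dz":0,"rx":0,"ry":0,"rz":1,"gripper":0},{"dx":0,"dy":0,"dz":0,"rx":0,"ry":0,"rz":1,"gripper":0},{"dx":0,"dy":0,"dz":0,"rx":0,"ry":0,"rz":1,"gripper":0},{"dx":0,"dy":0,"dz":0,"rx":0,"ry":0,"rz":1,"gripper":0},{"dx":0,"dy":0,"dz":0,"rx":0,"ry":0,"rz":1,"gripper":0},{"dx":0,"dy":0,"dz":0,"rx":0,"ry":0,"rz":1,"gripper":0},{"dx":0,"dy":0,"dz":0,"rx":0,"ry":0,"rz":1,"gripper":0},{"dx":0,"dy":0,"dz":0,"rx":0,"ry":0,"rz":1,"gripper":0},{"dx":0,"dy":0,"dz":0,"rx":0,"ry":0,"rz":1,"gripper":0},{"dx":0,"dy":0,"dz":0,"rx":0,"ry":0,"rz":1,"gripper":0}]'; python3 -c "
from h import *
o=env.get_obs();print(o['force'],o['moment'],o['joint_positions'])"
```

```text
t: 30.12
position: [0.6622, 0.1264, 0.1536]
eef_rot: [3.139, 0.001, 1.646]
force: [-1.1, -1.0, 4.0]
finger_gap: 0.144
[-1.05891889 -1.00945858  4.0145426 ] [-4.33443455e-01  7.50721232e-02 -3.54691082e-05] [ 1.54766143e-02  7.73485636e-01  1.16431417e+00 -9.59074525e-04
  1.20140079e+00 -5.95162517e-02]
```

```bash
python3 -m jog '[{"dx":0,"dy":0,"dz":0,"rx":0,"ry":0,"rz":1,"gripper":0},{"dx":0,"dy":0,"dz":0,"rx":0,"ry":0,"rz":1,"gripper":0},{"dx":0,"dy":0,"dz":0,"rx":0,"ry":0,"rz":1,"gripper":0},{"dx":0,"dy":0,"dz":0,"rx":0,"ry":0,"rz":1,"gripper":0},{"dx":0,"dy":0,"dz":0,"rx":0,"ry":0,"rz":1,"gripper":0},{"dx":0,"dy":0,"dz":0,"rx":0,"ry":0,"rz":1,"gripper":0}]'; python3 -c "
from h import *
o=env.get_obs();print(o['moment'])"; python3 -m jog '[{"dx":0,"dy":0,"dz":0,"rx":0,"ry":0,"rz":1,"gripper":0},{"dx":0,"dy":0,"dz":0,"rx":0,"ry":0,"rz":1,"gripper":0},{"dx":0,"dy":0,"dz":0,"rx":0,"ry":0,"rz":1,"gripper":0},{"dx":0,"dy":0,"dz":0,"rx":0,"ry":0,"rz":0,"gripper":0},{"dx":0,"dy":0,"dz":0,"rx":0,"ry":0,"rz":0,"gripper":0}]';  python3 -c "
from h import *
o=env.get_obs();print(o['moment'])"
```

```text
t: 30.88
position: [0.6625, 0.1262, 0.1536]
eef_rot: [3.138, -0.0, 1.019]
force: [-3.2, -5.0, 6.5]
finger_gap: 0.137
[-0.78560876  0.50778845  0.05693539]
t: 31.5
position: [0.6626, 0.1261, 0.1536]
eef_rot: [3.138, -0.002, 0.709]
force: [2.5, -5.2, 5.9]
finger_gap: 0.142
[-1.04565524 -0.33241722 -0.15584045]
```

```bash
python3 -m jog '[{"dx":0,"dy":0,"dz":0,"rx":0,"ry":0,"rz":0,"gripper":60},{"dx":0,"dy":0,"dz":0,"rx":0,"ry":0,"rz":0,"gripper":60},{"dx":0,"dy":0,"dz":0,"rx":0,"ry":0,"rz":0,"gripper":60},{"dx":0,"dy":0,"dz":-0.3,"rx":0,"ry":0,"rz":0,"gripper":60},{"dx":0,"dy":0,"dz":-0.5,"rx":0,"ry":0,"rz":0,"gripper":60},{"dx":0,"dy":0,"dz":-0.5,"rx":0,"ry":0,"rz":0,"gripper":60},{"dx":0,"dy":0,"dz":-0.3,"rx":0,"ry":0,"rz":0,"gripper":60},{"dx":0,"dy":0,"dz":0,"rx":0,"ry":0,"rz":0,"gripper":60}]'
python3 look.py w8; python3 - <<'E'
from h import *
im,D,c,P=load('w8');x,y,z=P[...,0],P[...,1],P[...,2]
k=(z>.1)&(z<.115)&(np.hypot(x-.6618,y-.1269)<.035)
r=cv2.minAreaRect((P[k][:,:2]*1000).astype(np.float32));print('knob',k.sum(),r,'angle options',[round(np.radians(-8.3-(r[2]+s)),3) for s in(0,-90,-180,90)])
im,D=env.get_image('top');P=cloud(cal('top'),D);save('top9',cv2.resize(im[80:275,85:365],None,fx=2.8,fy=2.8))
E
```

```text
t: 32.5
position: [0.6621, 0.1269, 0.2507]
eef_rot: [3.139, -0.003, 0.707]
force: [-1.6, -0.0, -0.2]
finger_gap: 0.602
32.5 [0.6621 0.1269 0.2507] [ 3.139e+00 -3.000e-03  7.070e-01] [0.7196 0.1776 0.3219]
knob 1546 ((662.6792602539062, 126.90922546386719), (43.212684631347656, 13.725787162780762), 40.211307525634766) angle options [np.float64(-0.847), np.float64(0.724), np.float64(2.295), np.float64(-2.417)]
```

View pics/w8.png

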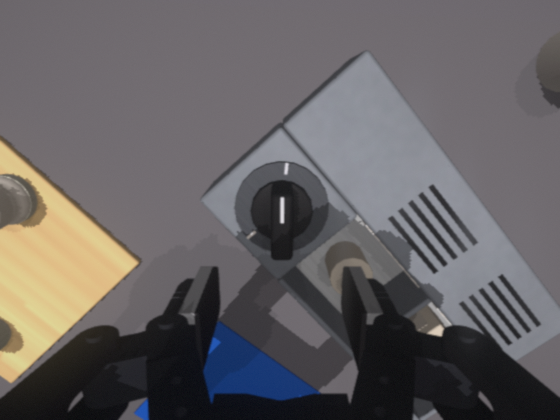

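View pics/top9.png

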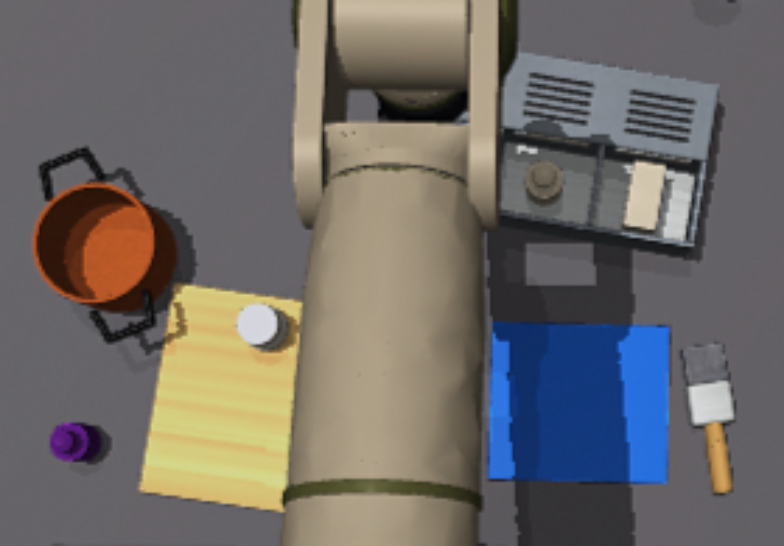

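The views show both casts standing in their bays and the knob turned well round. It measures about 2.30 rad, though, still aligned with the hand and short of the 2.36–2.4 stop. Checking again, with the box yaw measured from the same view.

```bash
python3 -m jog '[{"dx":0,"dy":0,"dz":0,"rx":0,"ry":0,"rz":0,"gripper":60},{"dx":0,"dy":0,"dz":0,"rx":0,"ry":0,"rz":0,"gripper":60}]'
python3 look.py w9; python3 - <<'E'
from h import *
for n in('w7','w8','w9'):
    im,D,c,P=load(n);x,y,z=P[...,0],P[...,1],P[...,2]
    k=(z>.1)&(z<.115)&(np.hypot(x-.6618,y-.1269)<.035)
    q=P[k][:,:2];q=q-q.mean(0);v=np.linalg.svd(q,full_matrices=False)[2][0]
    r=cv2.minAreaRect((P[k][:,:2]*1000).astype(np.float32))
    m=(z>.015)&(z<.057)&(x<.72)  # front/left wall outer faces
    t=(abs(z-.0605)<.004); B=np.array([.6421,-.0077]);a=-.145;u=np.array([np.cos(a),np.sin(a)]);w=np.array([-u[1],u[0]])
    bx=(P[...,:2]-B)@u;by=(P[...,:2]-B)@w
    # left end edge (y=180): max by per bx bin
    b=[(s,by[t&(abs(bx-s)<.004)].max()) for s in np.arange(-.03,.1,.01) if (t&(abs(bx-s)<.004)).sum()>5]
    b=np.array(b);f=np.polyfit(b[:,0],b[:,1],1)
    print(n,'bar dir deg',np.degrees(np.arctan2(v[1],v[0]))%180,r[2],'left-end slope deg',np.degrees(np.arctan(f[0])),f[1])
E
```

```text
t: 32.85
position: [0.6616, 0.1268, 0.2474]
eef_rot: [-3.141, 0.001, 0.707]
force: [-0.6, 0.3, -0.5]
finger_gap: 0.6
32.85 [0.6616 0.1268 0.2474] [-3.141e+00  1.000e-03  7.070e-01] [0.7195 0.1775 0.3183]
w7 bar dir deg 154.12862572626307 64.76270294189453 left-end slope deg -10.067451230233006 0.18013225395795812
w8 bar dir deg 40.04726276681734 40.211307525634766 left-end slope deg 0.0360066866941326 0.17952181993257352
w9 bar dir deg 40.175480215730744 40.21644592285156 left-end slope deg 0.050701805688365215 0.1794973076255645
```

Box yaw is confirmed, so the knob is past its click but about 4° short of its stop. I'll take the bar again and turn it on to the stop.

```bash
python3 -m jog '[{"dx":0,"dy":0,"dz":0.4,"rx":0,"ry":0,"rz":0,"gripper":60},{"dx":0,"dy":0,"dz":0.5,"rx":0,"ry":0,"rz":0,"gripper":60},{"dx":0,"dy":0,"dz":0.4,"rx":0,"ry":0,"rz":0,"gripper":60},{"dx":0,"dy":0,"dz":0.25,"rx":0,"ry":0,"rz":0,"gripper":60},{"dx":0,"dy":0,"dz":0,"rx":0,"ry":0,"rz":0,"gripper":60},{"dx":0,"dy":0,"dz":0,"rx":0,"ry":0,"rz":0,"gripper":0},{"dx":0,"dy":0,"dz":0,"rx":0,"ry":0,"rz":0,"gripper":0},{"dx":0,"dy":0,"dz":0,"rx":0,"ry":0,"rz":0,"gripper":0},{"dx":0,"dy":0,"dz":0,"rx":0,"ry":0,"rz":0,"gripper":0}]' 60 && python3 -m jog '[{"dx":0,"dy":0,"dz":0,"rx":0,"ry":0,"rz":0.5,"gripper":0},{"dx":0,"dy":0,"dz":0,"rx":0,"ry":0,"rz":0.5,"gripper":0},{"dx":0,"dy":0,"dz":0,"rx":0,"ry":0,"rz":0.1,"gripper":0},{"dx":0,"dy":0,"dz":0,"rx":0,"ry":0,"rz":0,"gripper":0},{"dx":0,"dy":0,"dz":0,"rx":0,"ry":0,"rz":0,"gripper":0}]' && python3 -c "
from h import *
o=env.get_obs();print(o['moment'])" && python3 -m jog '[{"dx":0,"dy":0,"dz":0,"rx":0,"ry":0,"rz":0,"gripper":60},{"dx":0,"dy":0,"dz":0,"rx":0,"ry":0,"rz":0,"gripper":60},{"dx":0,"dy":0,"dz":0,"rx":0,"ry":0,"rz":0,"gripper":60},{"dx":0,"dy":0,"dz":-0.3,"rx":0,"ry":0,"rz":0,"gripper":60},{"dx":0,"dy":0,"dz":-0.5,"rx":0,"ry":0,"rz":0,"gripper":60},{"dx":0,"dy":0,"dz":-0.5,"rx":0,"ry":0,"rz":0,"gripper":60},{"dx":0,"dy":0,"dz":-0.5,"rx":0,"ry":0,"rz":0,"gripper":60},{"dx":0,"dy":0,"dz":0,"rx":0,"ry":0,"rz":0,"gripper":60},{"dx":0,"dy":0,"dz":0,"rx":0,"ry":0,"rz":0,"gripper":60}]'
python3 look.py w10; python3 - <<'E'
from h import *
im,D,c,P=load('w10');x,y,z=P[...,0],P[...,1],P[...,2]
k=(z>.1)&(z<.115)&(np.hypot(x-.6618,y-.1269)<.035)
r=cv2.minAreaRect((P[k][:,:2]*1000).astype(np.float32));print(r,np.radians(171.7-r[2]))
E
```

```text
t: 34.02
position: [0.6625, 0.1263, 0.1564]
eef_rot: [3.139, -0.002, 0.706]
force: [2.4, -6.3, 8.7]
finger_gap: 0.152
t: 34.65
position: [0.6625, 0.1264, 0.1564]
eef_rot: [3.139, -0.002, 0.593]
force: [3.3, -4.4, 6.0]
finger_gap: 0.153
[-0.68928651 -0.50777719  0.54204093]
t: 35.78
position: [0.6615, 0.1269, 0.2628]
eef_rot: [-3.141, 0.001, 0.592]
force: [-0.5, -0.3, -0.2]
finger_gap: 0.602
35.775 [0.6615 0.1269 0.2628] [-3.141e+00  1.000e-03  5.920e-01] [0.7247 0.1706 0.3337]
((662.3278198242188, 127.0409927368164), (43.2952766418457, 13.597834587097168), 34.181034088134766) 2.4001587390998944
```

```bash
python3 -c "
from h import *
im,D=env.get_image('top');P=cloud(cal('top'),D);q=P[110:175,262:345]
for n,m in(('plinth top',abs(q[...,2]-.051)<.004),):
    s=m&(im[110:175,262:345].mean(-1)>130);print(n,s.sum(),q[s].mean(0))
env.job_done()"
```

```text
plinth top 234 [ 0.63636513 -0.05883071  0.05157371]
the job is handed in; nothing more can be done
```

I stood both casts in the curing box, turned the knob past its click to its stop, and handed the job in at about 36 s of the 72 s. No verdict is reported on hand-in.

- **Finial:** I took the cream one from the board, not the purple ones, and set it down upright in the bay next to the knob. Contact showed as about 5 N before I let go.
- **Plinth:** I took it from the rack by its ends and put it on the mat. I then took it again across its 30 mm and set it down in the far bay. Contact there was 7–15 N.
- **Knob:** I turned it in one grasp, not two, because the last joint had room for the whole turn. After letting go it measured about 2.30 rad, short of the 2.36–2.4 stop, and did not snap on by itself as described. I took the bar again and turned it on until the stop pushed back with about 0.54 N m. It then measured 2.40 rad.

**Last checks**
- The plinth's top measured 51.6 mm, which puts its underside on the bay floor. After I placed them, the pictures showed both casts upright in separate bays.
- The hand was clear of everything at hand-in.
- The top camera read about 8 mm off the wrist camera in y at the start. I used the wrist camera, which agreed with the box geometry and the grasps.
- The arm hid the tall jar in the last top picture. I did not measure the jars, brush, statuette and pot again; nothing on the way suggested contact with any of them.

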